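# Scan the sample jar, then pull the strainer plate and show it to the reader

### The arm

A 6-joint arm with a two-finger parallel gripper is mounted at the origin on the work surface. World frame = base frame: x ahead of the robot, y to its left, z up, the work surface at z = 0. Lengths are in m, angles in rad, forces in N, time in s.
With the tool pointing down it reaches from about 0.3 to 0.875 m from the base axis. Payload 6.4 kg.
Tool frame: the origin (TCP) lies between the finger pads; the fingertips stand 25 mm ahead of it and the grasp point (between the pads) lies 6 mm ahead of it; y points along the fingers, x is the direction in which the jaws open and shut, and the axes are right-handed (so a half turn about y gives the same grasp; the last joint's range is limited). The gripper opens to 85 mm and grips with 20 to 120 N. Pads are 22 mm wide; open, the fingers measure 114 mm over their backs; the gripper's body (76 mm by 85 mm) begins 54 mm behind the grasp point. The pads swing forward as they close: fully open they stand 13 mm farther back than shut.
Start: joints at [-1.47, 0.181, 1.607, -0, 1.354, -0.206], TCP at [0.174, -0.548, 0.256] pointing down, gripper open.
Joint ranges: [-2.99, 2.99], [-0.89, 2.07], [0.3, 2.58], [-1.14, 4.28], [0, 2.63], [-3.12, 3.12]. Speed limits (rad/s): [2.57, 2.57, 3.01, 3.14, 3.14, 3.14].

### API

Orientations are given as a unit quaternion [w, x, y, z].
In Python, from bench import ctrl, vision, ticket, find_in, regions_of, pinpoint gives the robot as it stands.
- The arm moves only by the tool apply_moves, never from a script. Its argument "increments" is a list of rows, each an object of numbers: "x", "y", "z": the shift along the tool's x, y, z in cm; "ax", "ay", "az": the turn, a rotation vector about the tool's x, y, z in rad; "grip": the closure, from 0 (fully open) to 1 (shut). A call has 1 to 12 rows; each row is the pose to reach, as a shift and turn from the pose measured when the call began, along the tool's axes at that moment; what a row does not reach only later rows make up. A row lasts 1/8 s, in which the tool goes at most 62.5 mm and 10.7 degrees, less where a joint would pass 70% of its speed; a pose out of reach is approached as far as the arm can. A call with a gripper value outside its range is refused whole. The fingers move at their own pace and stop on an object; the grip force is fixed at half the most. Time passes only in rows, so rows that repeat a pose let the fingers close. It gives the time, the measured TCP pose, the force and the opening at its end, in the units of the state.
- ctrl.get_obs(): the state, without advancing time (a new reading comes with each control period).
- vision.camera(name): name is "scene" or "top" or "wrist"; returns the picture (400x640x3 uint8, red, green, blue); there is no depth.
- vision.camera_params(name): a dict with "intrinsics" (3x3 intrinsics, pixels), "R" (3x3) and "t" (3): a world point X has camera coordinates R X + t. Camera axes: x right, y down, z forward; pixel columns grow to the right and rows downward; lengths in m; the calibration is good to about 2 mm. A picture is of the moment at which its call begins: read the wrist's pose just before it. camera_params takes no time and is no camera call; for the wrist camera it gives the pose at the moment of the call.
- ticket.hand_in(): hands the job in, once; it reports no verdict.
Trained networks look in the newest picture that a camera, given by its name, has taken for a name from the list of things; names that differ only in an ending like _2 or _b are one class to them, and where a whole thing is asked for, a point or a joint stands for the part that bears it (a point fixed in the world has none). Each returns a list of dicts, best first, with "p" (0 to 1); they miss things now and then, are a little off and sometimes report something else, mostly with a low value. They report only what shows in the picture. A call takes as long as a camera call. They do not tell look-alikes from the thing itself.
- find_in(camera, query): "rect" ([centre column, centre row, width, height] in pixels, round what is visible of it).
- regions_of(camera, query): "mask" (400x640 bool, what is visible of it) and "rect" ([centre column, centre row, width, height] in pixels, round what is visible of it).
- pinpoint(camera, query): "xy" ([column, row] in pixels: a listed point, or the origin of a listed thing).
The state is a dict: "time_s": time; "q": joint angles; "dq": joint speeds; "joint_efforts": joint torques, N m; "eef_pos": TCP position; "eef_rot": TCP orientation; "wrist_force": force on the tool from outside, world axes, zero at the start; "torque": the same for the moment, N m; "opening": opening from 0.0 (shut) to 1.0 (fully open).
Only numpy, scipy, OpenCV 4.12 (cv2) and the standard library are available. Lean on these libraries where they do the work, as an engineer would, in place of code of your own. Each camera call takes 0.05 s, during which the arm holds its last target.

### The job

A sample has clogged the milk analyser, so log both at the code reader. First turn the sample jar on its spot until its raised code tag squarely faces the reader's front glass, and let go of it; then lift the analyser's flap all the way up and leave it standing open, draw the hidden strainer plate straight up out of its slot by its tab, and finish while holding it still and upright centred over the reader's top glass, its foot about 70 mm above the glass, touching nothing but the gripper. Leave the milk can, the cup and the brush alone.

Things in the scene. Friction and masses are not known exactly. Their poses are not given: they have to be found in the camera images.
- jar_center (a point): Sample jar: loose upright aluminium cylinder 100 mm tall, 46 mm wide, lid (top 25 mm) 48 mm; about 250 g. Point on its axis, 50 mm above its foot; z up, +x out through the middle of the code tag: a raised white pad with black bars, 26 mm wide, 7 to 49 mm above the foot, out to 25.5 mm from the axis. A low dark rib on the lid's top (to 103 mm) runs from the axis towards the tag's side.
- reader_window (a point): Code reader: fixed white block, 80 mm deep (x), 100 mm wide (y), 110 mm tall. This point is the middle of the black glass (60 x 40 mm) in its front face, 35 mm above the table; -x points out of the glass, towards the jar, whose axis stands about 110 mm in front of it.
- reader_top (a point): The middle of the black glass in the reader's top face, 110 mm above the table; same axes as reader_window.
- analyser: Milk analyser: fixed steel case 140 mm deep (x), 105 mm tall. Origin: middle of the underside of its open-topped bay (150 mm wide in y, walls 4 mm), which the flap covers; +x is the hinge side, away from the robot. A closed console, 75 mm wide, equally tall, adjoins at -y. On the bay's floor (4 mm up) a white slot, 41 mm up to its top, holds the plate with 2 mm play each side.
- flap (a joint): Angle of the flap: 0 closed, grows as its near edge lifts, stop at 1.7 rad; 1.57 is vertical. It may start a little ajar. A stiff hinge holds it wherever it is left; about 1.5 to 3 N at the bar moves it.
- flap_hinge (a point): Middle of the flap's hinge axis, along the far (+x) top edge of the bay, 109 mm above the table; axes of the analyser; the hinge axis is y.
- flap_bar (a point): Middle of the flap's round grip bar: 10 mm thick, parallel to the hinge and 180 mm from it in the flap's plane, 37 mm clear in front of the flap's near edge, on two arms with 84 mm free between them. It can turn between the fingers. Axes turn with the flap: when closed they are the analyser's; -x points from hinge to bar. The flap is 5 mm thick.
- plate_center (a point): Strainer plate, loose, steel, about 130 g, upright in the slot: perforated frame 80 mm wide (x), 6 thick (y), 55 tall, and on its top edge a white grip tab 30 wide (x), 8 thick (y), 30 tall. Point half-way up its 85 mm; z up. In the slot its foot is 4 mm, its top 89 mm above the table, 75 mm on the near side (-x) of the hinge, mid-width in the bay, axes along the analyser's.
- plate_tab (a point): Middle of the plate's grip tab, 27.5 mm above plate_center; same axes.
- can_center (a point): Bystander: small aluminium milk can 125 mm tall, 94 mm in diameter; point half-way up.
- cup_center (a point): Bystander: white cup 70 mm tall, 60 mm in diameter; point half-way up.
- brush_grip (a point): Bystander: brush lying on the table, point on its handle.
There are look-alikes about, which are no part of the job. Leave any blue or orange look-alike of the part that bears jar_center alone.

How it is judged:
On the way, in this order (a step that is already met when the one before it is completed fails the run):
1. the jar's tag faces the reader's front glass and the jar is let go (x of reader_window in the frame of jar_center above 0.05 m and y of reader_window in the frame of jar_center between -0.035 and 0.035 m and angle between jar_center's own z axis and vertical below 0.15 rad and distance of jar_center from where it was at the start of the episode below 0.04 m and contact force between jar and the fingers below 0.3 N), for 0.2 s.
2. the flap is lifted open (value of joint flap above 1.25 rad), for 0.2 s.
3. the strainer plate is drawn up clear of the case by the gripper (height (world z) of plate_center above 0.155 m and contact force between plate and the fingers above 0.5 N), for 0.2 s.
At the end, for the whole second after the job is handed in: Jar upright, let go, within 40 mm of its start, tag facing the front glass (within 35 mm, ~17 deg); flap open over 1.25 rad; plate held still in the gripper, upright within 0.25 rad, centre within 35 mm of the top glass's middle, foot 30 to 120 mm above it, touching nothing else (all of step 1 and value of joint flap above 1.25 rad and horizontal distance between plate_center and reader_top below 0.035 m and z of plate_center in the frame of reader_top between 0.0725 and 0.1625 m and angle between plate_center's own z axis and vertical below 0.25 rad and linear speed of plate below 0.05 m/s and contact force between plate and the fingers above 0.5 N and contact force between plate and reader below 0.1 N and contact force between plate and analyser below 0.1 N and contact force between plate and jar below 0.1 N); the arm keeps its last pose, push and grip.
It fails at once if the sample jar is tipped over (angle between jar_center's own z axis and vertical above 0.5 rad).
It fails at once if the milk can, cup or brush is disturbed by more than 30 mm (distance of any of can_center, cup_center, brush_grip from where it was at the start of the episode above 0.03 m).
It also fails if it takes over 72 s, if anything falls off the work surface, if the arm or the gripper's body presses on something with over 40 N, if the wrist force passes 120 N, or if a joint passes its speed limit or range.

## Working session

There is one attempt and no reset: what is moved stays moved. The work goes in short steps, Python scripts to look and compute and a tool call to move; the robot and the scene stay as the last step left them, time stands still between calls to the robot, and variables do not carry over. Pictures are saved under pics/ and viewed, and the job is handed in when it is done.

Besides the shell and the picture viewer there is one more tool, called after "Request:" as name(argument=value, ...) on one line, values as JSON. apply_moves: Moves the arm, as the interface text tells. Its arguments: {"type":"object","properties":{"increments":{"type":"array","items":{"type":"object","properties":{"x":{"type":"number"},"y":{"type":"number"},"z":{"type":"number"},"ax":{"type":"number"},"ay":{"type":"number"},"az":{"type":"number"},"grip":{"type":"number"}}}}},"required":["increments"]}

```bash
ls; mkdir -p pics
cat > h.py <<'E'
import numpy as np, cv2
from bench import ctrl, vision, ticket, find_in, regions_of, pinpoint
from scipy.spatial.transform import Rotation as Ro
def cam(n): 
    p=vision.camera_params(n); return np.array(p["intrinsics"]),np.array(p["R"]),np.array(p["t"])
def proj(c,X):
    K,R,t=c; v=K@(R@np.asarray(X)+t); return v[:2]/v[2]
def ray(c,uv):
    K,R,t=c; d=R.T@np.linalg.inv(K)@np.array([uv[0],uv[1],1.]); return -R.T@t,d/np.linalg.norm(d)
def atz(c,uv,z):
    o,d=ray(c,uv); return o+d*(z-o[2])/d[2]
def tri(obs):
    A=np.zeros((3,3));b=np.zeros(3)
    for c,uv in obs:
        o,d=ray(c,uv);P=np.eye(3)-np.outer(d,d);A+=P;b+=P@o
    X=np.linalg.solve(A,b); return X,[np.linalg.norm(proj(c,X)-uv) for c,uv in obs]
def save(n,im): cv2.imwrite("pics/"+n+".png",cv2.cvtColor(im,cv2.COLOR_RGB2BGR))
def tcpR(o):
    q=o["eef_rot"]; return Ro.from_quat([q[1],q[2],q[3],q[0]]).as_matrix()
E
python3 - <<'E'
from h import *
for n in ["scene","top","wrist"]: save(n+"0",vision.camera(n))
o=ctrl.get_obs(); print(o["time_s"],o["eef_pos"],o["eef_rot"],o["opening"]); print(tcpR(o))
for n in ["scene","top"]:
    K,R,t=cam(n); print(n,K[0,0],-R.T@t,R[2])
E
```

```text
pics
0.15 [ 0.17362644 -0.54778626  0.25559867] [ 0.57086676 -0.57019435  0.41803216 -0.41741904] 0.9965497258600404
[[ 3.02020912e-01 -1.37852013e-04  9.53301290e-01]
 [-9.53300466e-01  1.27948536e-03  3.02020836e-01]
 [-1.26136923e-03 -9.99999172e-01  2.55016948e-04]]
scene 362.02620727063436 [1.07466407 0.41754431 0.48876362] [-0.68112279 -0.51489797 -0.52053033]
top 426.0112215263979 [0.4029533  0.03418199 0.86004581] [ 0.19826956  0.00156473 -0.98014628]
```

View pics/scene0.png

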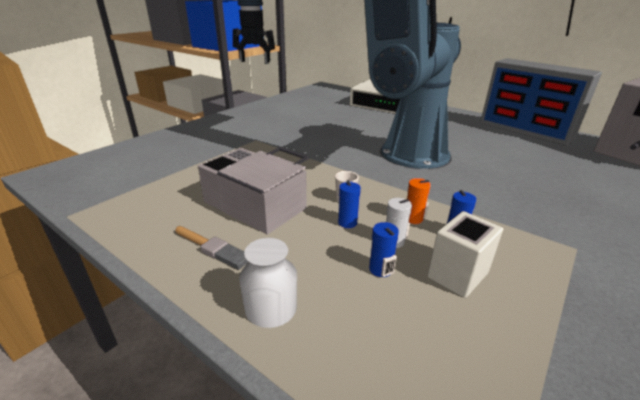

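View pics/top0.png

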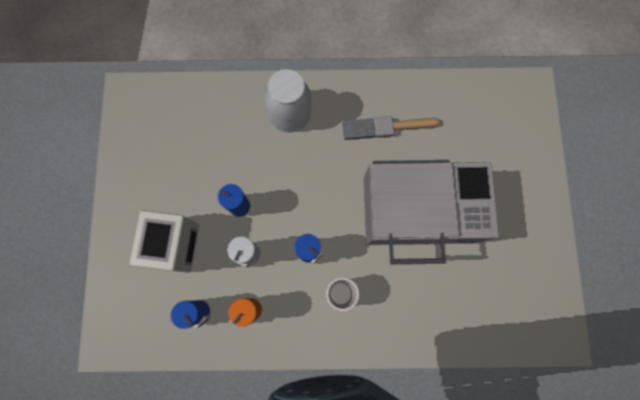

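View pics/wrist0.png

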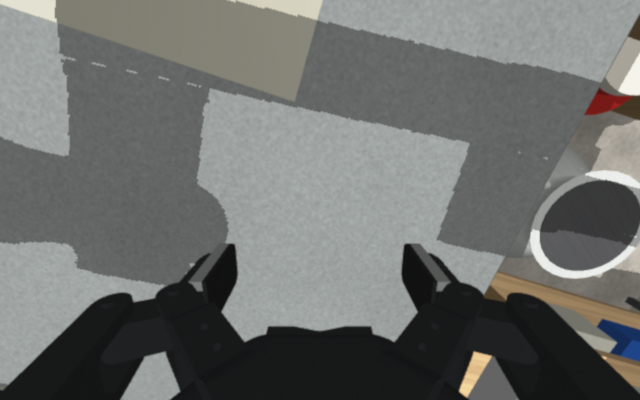

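```bash
python3 - <<'E'
from h import *
vision.camera("top");vision.camera("scene")
C={n:cam(n) for n in("top","scene")}
for q in ["jar_center","reader_window","reader_top","flap_hinge","flap_bar","can_center","cup_center","brush_grip","analyser"]:
    r={n:pinpoint(n,q) for n in C}
    for n in C: print(q,n,[(np.round(d["xy"],1).tolist(),round(d["p"],2)) for d in r[n][:4]])
    if r["top"] and r["scene"]:
        X,e=tri([(C[n],r[n][0]["xy"]) for n in C]); print("   ",X.round(4),np.round(e,1))
o=ctrl.get_obs();print(o["time_s"])
E
python3 - <<'E'
import cv2
a=cv2.imread("pics/top0.png")
cv2.imwrite("pics/topc.png",cv2.resize(a[170:350,110:310],None,fx=4,fy=3.3333,interpolation=cv2.INTER_CUBIC))
cv2.imwrite("pics/topd.png",cv2.resize(a[140:280,340:510],None,fx=4,fy=4,interpolation=cv2.INTER_CUBIC))
a=cv2.imread("pics/scene0.png")
cv2.imwrite("pics/scenec.png",cv2.resize(a[160:310,330:520],None,fx=4,fy=4,interpolation=cv2.INTER_CUBIC))
E
```

```text
jar_center top [([310.6, 247.4], 0.92), ([234.8, 201.6], 0.86), ([247.4, 311.4], 0.86), ([246.8, 252.3], 0.84)]
jar_center scene [([395.2, 221.8], 0.96), ([461.0, 216.6], 0.95), ([346.9, 203.1], 0.76), ([385.5, 253.0], 0.73)]
    [0.4562 0.0954 0.0283] [30.2 26.2]
reader_window top [([192.8, 245.6], 0.84)]
reader_window scene [([444.9, 251.8], 0.87)]
    [0.4816 0.2749 0.0342] [3.1 3.1]
reader_top top [([154.0, 240.8], 0.93)]
reader_top scene [([470.4, 231.5], 0.56)]
    [0.4863 0.3172 0.1058] [0.7 0.7]
flap_hinge top [([410.1, 160.9], 0.7)]
flap_hinge scene [([240.0, 183.4], 0.96)]
    [ 0.6255 -0.1419  0.1076] [1.3 1.1]
flap_bar top [([419.0, 261.5], 0.85)]
flap_bar scene [([296.4, 154.2], 0.91)]
    [ 0.4403 -0.1425  0.1134] [3.4 2.3]
can_center top [([287.5, 97.9], 0.85)]
can_center scene [([269.1, 280.2], 0.77)]
    [0.7722 0.0856 0.0656] [1.1 1.3]
cup_center top [([344.2, 295.4], 0.64)]
cup_center scene [([348.9, 187.9], 0.72)]
    [ 0.3831 -0.0164  0.034 ] [3.2 2.3]
brush_grip top [([407.4, 122.4], 0.56), ([343.4, 296.8], 0.41), ([418.6, 260.3], 0.26)]
brush_grip scene [([194.8, 238.1], 0.95)]
    [ 0.7401 -0.1658  0.0137] [0.5 0.5]
analyser top [([400.6, 211.1], 0.75)]
analyser scene [([264.0, 210.0], 0.71)]
    [ 5.536e-01 -1.450e-01 -4.000e-04] [0.7 0.6]
1.15
```

View pics/topc.png

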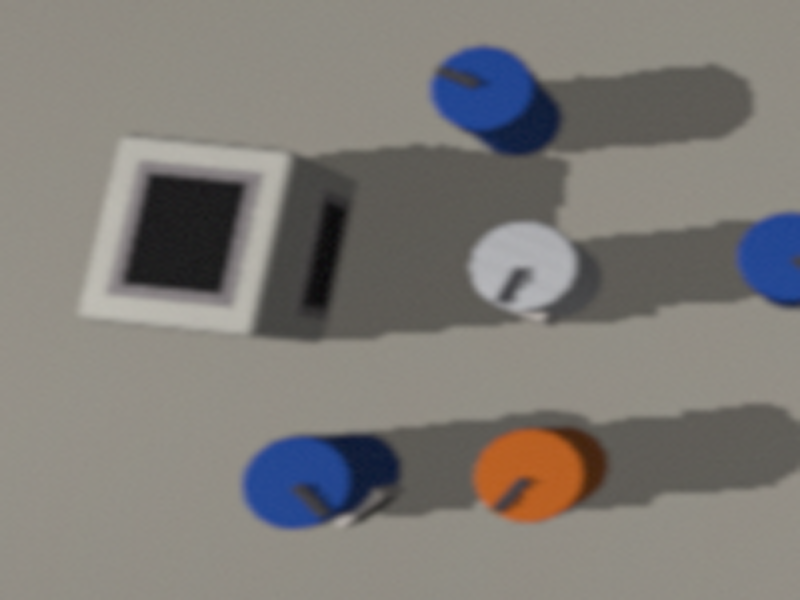

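View pics/topd.png

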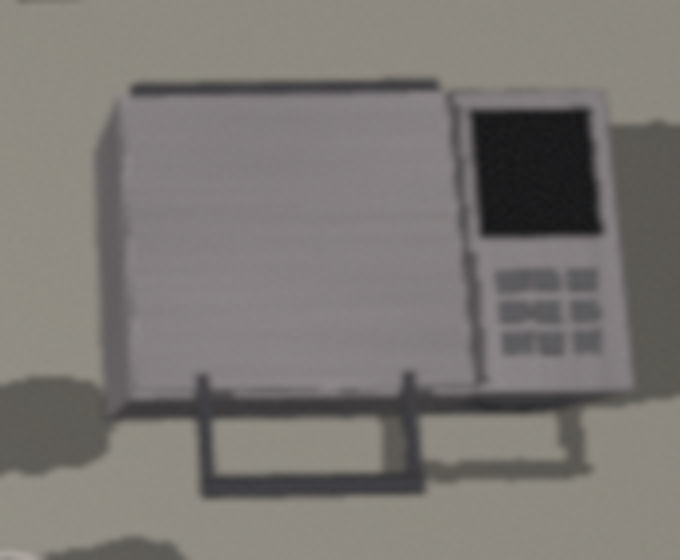

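View pics/scenec.png

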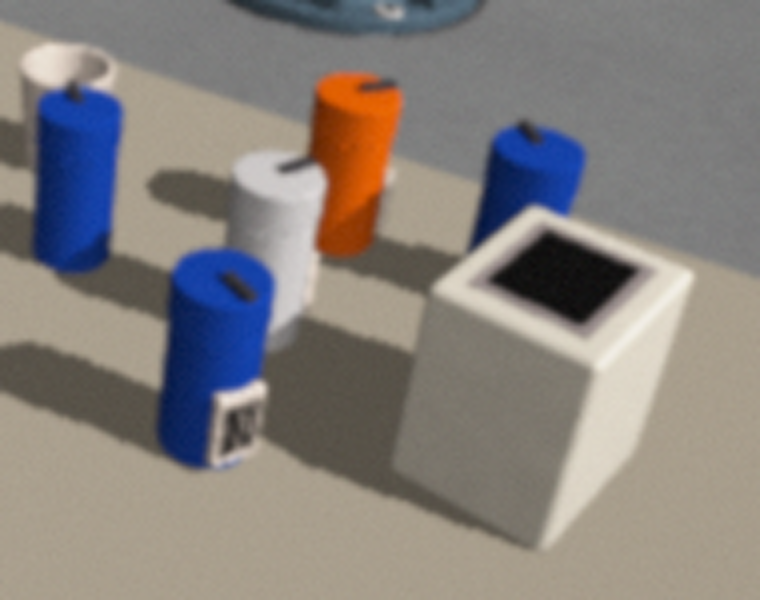

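Run:
```python
from h import *
im=cv2.cvtColor(cv2.imread("pics/top0.png"),cv2.COLOR_BGR2RGB)
c=cam("top")
# lids (blobs of color)
hsv=cv2.cvtColor(im,cv2.COLOR_RGB2HSV)
print("lid px at jar", [im[y,x] for y,x in [(246,236),(250,232),(258,245)]], im[262,262])
# lid centres by eye from zoom (crop 4x,3.33)
for n,(u,v) in dict(blueA=(483,90),blueB=(297,482),orange=(531,475),jar=(523,267)).items():
    print(n,atz(c,(110+u/4,170+v/3.3333),0.1).round(4))
print("blueC",atz(c,(308,247),0.1).round(4))
# reader top corners
P=[atz(c,(110+u/4,170+v/3.3333),0.11) for u,v in [(121,136),(291,153),(252,333),(80,316)]]
P=np.array(P);print(P.round(4),P.mean(0))
G=np.array([atz(c,(110+u/4,170+v/3.3333),0.11) for u,v in [(147,174),(244,184),(223,296),(124,289)]]);print("glass",G.mean(0))
for a,b in [(0,3),(1,2)]:
    d=P[a]-P[b];print("reader y edge dir deg",np.degrees(np.arctan2(d[1],d[0])),np.linalg.norm(d))
for a,b in [(0,1),(3,2)]:
    d=P[b]-P[a];print("reader -x edge dir deg",np.degrees(np.arctan2(d[1],d[0])),np.linalg.norm(d))
# front glass corners at zs? centre from network
r0=atz(c,(110+523/4,170+267/3.333),0.1)
a=atz(c,(110+527/4,170+270/3.333),0.103);b=atz(c,(110+503/4,170+301/3.333),0.103)
d=b-r0;print("rib",np.degrees(np.arctan2(d[1],d[0])),(b-a).round(4))
# tag predictions
for ang in range(100,240,20):
    A=np.radians(ang);pts=[]
    for s in(-.013,.013):
        for z in (.007,.049):
            X=r0*[1,1,0]+[.0255*np.cos(A)-s*np.sin(A),.0255*np.sin(A)+s*np.cos(A),z]
            p=proj(c,X);pts.append(((p[0]-110)*4,(p[1]-170)*3.333))
    print(ang,np.round(pts).astype(int).tolist())
# analyser: bay
cc=lambda u,v,z:atz(c,(340+u/4,140+v/4),z)
print("hinge rod",cc(132,90,.109),cc(438,84,.109));print("bar",cc(203,490,.12),cc(424,486,.12))
print("flap L edge",cc(124,100,.109),cc(130,390,.109),"console R",cc(608,92,.105),cc(634,386,.105))
```

```text
lid px at jar [array([174, 176, 179], dtype=uint8), array([175, 176, 179], dtype=uint8), array([177, 178, 182], dtype=uint8)] [94 91 86]
blueA [0.565  0.1853 0.1   ]
blueB [0.3582 0.2601 0.1   ]
orange [0.3606 0.159  0.1   ]
jar [0.4682 0.1649 0.1   ]
blueC [0.4723 0.0451 0.1   ]
[[0.5396 0.3448 0.11  ]
 [0.5294 0.2681 0.11  ]
 [0.4343 0.2804 0.11  ]
 [0.444  0.3561 0.11  ]] [0.48684083 0.31233986 0.11      ]
glass [0.48581978 0.31297485 0.11      ]
reader y edge dir deg -6.74309149260862 0.0962603131222583
reader y edge dir deg -7.368751003253043 0.09588362801956458
reader -x edge dir deg -97.55597971393411 0.07730650326140358
reader -x edge dir deg -97.2798431707965 0.0762550580657389
rib 156.39163516648279 [-0.0162  0.0102  0.    ]
100 [[500, 267], [484, 260], [508, 310], [492, 306]]
120 [[497, 283], [481, 278], [522, 321], [507, 317]]
140 [[501, 299], [485, 295], [541, 327], [526, 324]]
160 [[512, 313], [496, 310], [561, 328], [547, 325]]
180 [[528, 323], [513, 320], [580, 323], [568, 320]]
200 [[547, 328], [533, 325], [596, 313], [585, 309]]
220 [[567, 327], [554, 324], [607, 298], [597, 294]]
hinge rod [ 0.624509   -0.07536535  0.109     ] [ 0.62561567 -0.21543515  0.109     ]
bar [ 0.44220446 -0.097264    0.12      ] [ 0.44281351 -0.19232366  0.12      ]
flap L edge [ 0.61980703 -0.07152427  0.109     ] [ 0.48691068 -0.06907973  0.109     ] console R [ 0.62200904 -0.29448381  0.105     ] [ 0.486509   -0.29319582  0.105     ]
```

Run:
```python
from h import *
o=ctrl.get_obs();T=tcpR(o);K,R,t=cam("wrist")
print("cam in tool",T.T@(-R.T@t-o["eef_pos"]), "axis",T.T@R[2], K[0,0])
# move: to above jar, TCP z 0.20, jaw az 35deg
tgt=np.array([0.468,0.165,0.22]); print("shift cm",100*T.T@(tgt-o["eef_pos"]))
```

```text
cam in tool [ 2.59065590e-06 -1.17601936e-01  6.91814157e-02] axis [-1.60086636e-04  9.61301338e-01 -2.75499023e-01] 278.82255404735696
shift cm [-59.09613217   3.63289836  49.59427765]
```

Request:
apply_moves(increments=[{"x":-59.1,"y":3.6,"z":49.6,"ay":-1.87},{"x":-59.1,"y":3.6,"z":49.6,"ay":-1.87},{"x":-59.1,"y":3.6,"z":49.6,"ay":-1.87},{"x":-59.1,"y":3.6,"z":49.6,"ay":-1.87},{"x":-59.1,"y":3.6,"z":49.6,"ay":-1.87},{"x":-59.1,"y":3.6,"z":49.6,"ay":-1.87},{"x":-59.1,"y":3.6,"z":49.6,"ay":-1.87},{"x":-59.1,"y":3.6,"z":49.6,"ay":-1.87},{"x":-59.1,"y":3.6,"z":49.6,"ay":-1.87},{"x":-59.1,"y":3.6,"z":49.6,"ay":-1.87},{"x":-59.1,"y":3.6,"z":49.6,"ay":-1.87},{"x":-59.1,"y":3.6,"z":49.6,"ay":-1.87}])

```text
invalid input
```

Request:
apply_moves(increments=[{"x":-59.1,"y":3.6,"z":49.6,"ax":0,"ay":-1.87,"az":0,"grip":0},{"x":-59.1,"y":3.6,"z":49.6,"ax":0,"ay":-1.87,"az":0,"grip":0},{"x":-59.1,"y":3.6,"z":49.6,"ax":0,"ay":-1.87,"az":0,"grip":0},{"x":-59.1,"y":3.6,"z":49.6,"ax":0,"ay":-1.87,"az":0,"grip":0},{"x":-59.1,"y":3.6,"z":49.6,"ax":0,"ay":-1.87,"az":0,"grip":0},{"x":-59.1,"y":3.6,"z":49.6,"ax":0,"ay":-1.87,"az":0,"grip":0},{"x":-59.1,"y":3.6,"z":49.6,"ax":0,"ay":-1.87,"az":0,"grip":0},{"x":-59.1,"y":3.6,"z":49.6,"ax":0,"ay":-1.87,"az":0,"grip":0},{"x":-59.1,"y":3.6,"z":49.6,"ax":0,"ay":-1.87,"az":0,"grip":0},{"x":-59.1,"y":3.6,"z":49.6,"ax":0,"ay":-1.87,"az":0,"grip":0},{"x":-59.1,"y":3.6,"z":49.6,"ax":0,"ay":-1.87,"az":0,"grip":0},{"x":-59.1,"y":3.6,"z":49.6,"ax":0,"ay":-1.87,"az":0,"grip":0}])

```text
time_s: 2.65
eef_pos: [0.4601, 0.1466, 0.2216]
eef_rot: [-0.675, 0.675, 0.212, -0.211]
wrist_force: [2.0, -0.7, 0.3]
opening: 1.004
```

Run:
```python
from h import *
o=ctrl.get_obs();print(o["q"],o["dq"])
c=cam("wrist");im=vision.camera("wrist");save("w1",im)
o=ctrl.get_obs();c2=cam("wrist");T=tcpR(o);print(T.round(4),o["eef_pos"],o["time_s"]);print(proj(c,[.468,.165,.1]),proj(c2,[.468,.165,.1]))
np.savez("w1.npz",K=c2[0],R=c2[1],t=c2[2])
```

```text
[ 6.22549563e-02  6.67172495e-03  1.86914131e+00 -2.81382085e-04
  1.26450147e+00 -5.44284095e-01] [ 1.01990744  0.76023185 -0.68915183 -0.00427237 -0.08093014  1.02157657]
[[ 0.82    0.0022 -0.5724]
 [ 0.5724  0.0043  0.82  ]
 [ 0.0042 -1.      0.0023]] [0.46138974 0.152521   0.22115214] 2.7
[338.84719245 188.01943454] [333.41113983 193.17519671]
```

View pics/w1.png

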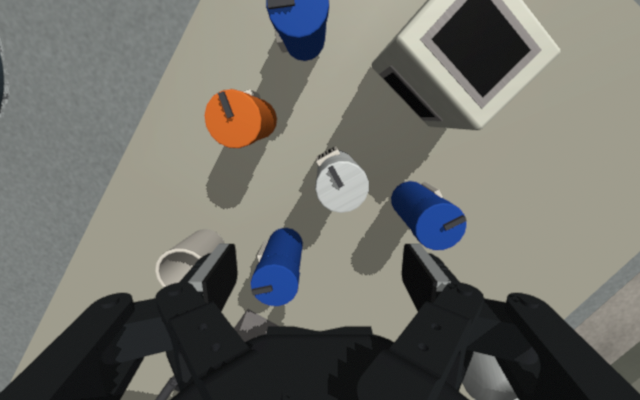

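Request:
apply_moves(increments=[{"x":1.2,"y":2.0,"z":0.6,"ax":0,"ay":0,"az":0,"grip":0},{"x":1.2,"y":2.0,"z":0.6,"ax":0,"ay":0,"az":0,"grip":0},{"x":1.2,"y":2.0,"z":0.6,"ax":0,"ay":0,"az":0,"grip":0}])

```text
time_s: 3.08
eef_pos: [0.4678, 0.1639, 0.2016]
eef_rot: [0.676, -0.673, -0.213, 0.211]
wrist_force: [-0.5, 0.1, 0.5]
opening: 0.999
```

Run:
```python
from h import *
vision.camera("wrist")
c=cam("wrist");im=vision.camera("wrist");save("w2",im)
o=ctrl.get_obs();T=tcpR(o);print(T.round(4),o["eef_pos"],o["time_s"],abs(o["dq"]).max())
p=proj(c,[.468,.165,.1]);print(p)
np.savez("w2.npz",K=c[0],R=c[1],t=c[2])
u,v=p.astype(int);cv2.imwrite("pics/w2c.png",cv2.resize(cv2.cvtColor(im,cv2.COLOR_RGB2BGR)[v-60:v+60,u-60:u+60],None,fx=5,fy=5,interpolation=cv2.INTER_CUBIC));print(u-60,v-60)
```

```text
[[ 0.8206  0.0034 -0.5714]
 [ 0.5714  0.0043  0.8206]
 [ 0.0052 -1.      0.0016]] [0.46815215 0.16359752 0.20205623] 3.175 0.003402367549483993
[320.24320364 205.33607282]
260 145
```

View pics/w2c.png

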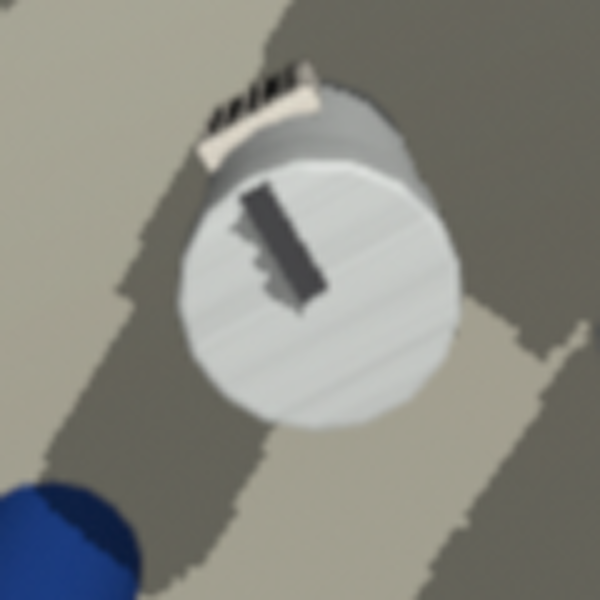

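Run:
```python
from h import *
d=np.load("w2.npz");c=(d["K"],d["R"],d["t"])
f=lambda u,v,z:atz(c,(260+u/5,145+v/5),z)
print("lid centre",f(320.5,294,.1))
a=f(313,295,.103);b=f(255,190,.103);v=b-a;print("rib",np.degrees(np.arctan2(v[1],v[0])),a,b)
p=f(208,170,.049);q=f(321,106,.049);w=q-p;print("tag width",np.linalg.norm(w),p,q,"normal",np.degrees(np.arctan2(w[1],w[0]))+90, np.degrees(np.arctan2(*((p+q)/2-f(320.5,294,.1))[[1,0]])))
```

```text
lid centre [0.46985109 0.16790028 0.1       ]
rib 152.83961786177122 [0.46835959 0.16778231 0.103     ] [0.45073374 0.17682536 0.103     ]
tag width 0.025688497015473447 [0.44676339 0.16400502 0.049     ] [0.45777998 0.18721135 0.049     ] normal 154.60520290534444 156.3243644714407
```

Request:
apply_moves(increments=[{"x":0.3,"y":3.5,"z":0.2,"ax":0,"ay":0,"az":0,"grip":0},{"x":0.3,"y":7.5,"z":0.2,"ax":0,"ay":0,"az":0,"grip":0},{"x":0.3,"y":11.5,"z":0.2,"ax":0,"ay":0,"az":0,"grip":0},{"x":0.3,"y":11.5,"z":0.2,"ax":0,"ay":0,"az":0,"grip":0},{"x":0.3,"y":11.5,"z":0.2,"ax":0,"ay":0,"az":0,"grip":0.6},{"x":0.3,"y":11.5,"z":0.2,"ax":0,"ay":0,"az":0,"grip":0.6},{"x":0.3,"y":11.5,"z":0.2,"ax":0,"ay":0,"az":0,"grip":0.6},{"x":0.3,"y":11.5,"z":0.2,"ax":0,"ay":0,"az":0,"grip":0.6}])

```text
time_s: 4.18
eef_pos: [0.4715, 0.1674, 0.0895]
eef_rot: [0.675, -0.674, -0.215, 0.209]
wrist_force: [-1.9, -1.6, 7.2]
opening: 0.552
```

Run:
```python
from h import *
im=vision.camera("wrist");save("w3",im)
o=ctrl.get_obs();T=tcpR(o);print(T.round(4),o["eef_pos"],o["time_s"],o["opening"],o["wrist_force"])
```

```text
[[ 8.205e-01  7.200e-03 -5.717e-01]
 [ 5.717e-01  4.300e-03  8.205e-01]
 [ 8.400e-03 -1.000e+00 -6.000e-04]] [0.47147631 0.16744455 0.08949372] 4.225 0.5449772077726069 [-0.92910889 -1.08962196  6.64882802]
```

View pics/w3.png

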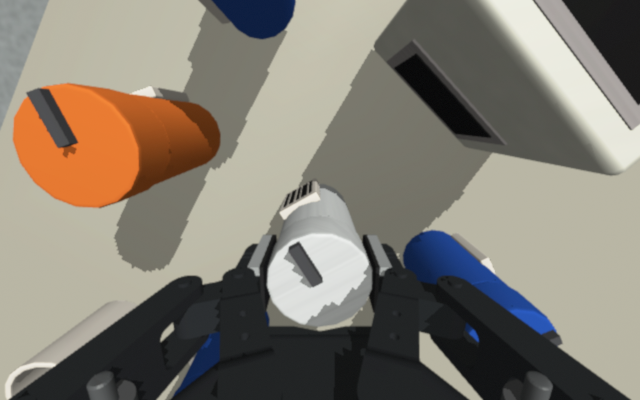

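Request:
apply_moves(increments=[{"x":0,"y":-0.1,"z":0,"ax":0,"ay":0.1,"az":0,"grip":0.6},{"x":0,"y":-0.1,"z":0,"ax":0,"ay":0.25,"az":0,"grip":0.6},{"x":0,"y":-0.1,"z":0,"ax":0,"ay":0.4,"az":0,"grip":0.6},{"x":0,"y":-0.1,"z":0,"ax":0,"ay":0.55,"az":0,"grip":0.6},{"x":0,"y":-0.1,"z":0,"ax":0,"ay":0.7,"az":0,"grip":0.6},{"x":0,"y":-0.1,"z":0,"ax":0,"ay":0.85,"az":0,"grip":0.6},{"x":0,"y":-0.1,"z":0,"ax":0,"ay":1.0,"az":0,"grip":0.6},{"x":0,"y":-0.1,"z":0,"ax":0,"ay":1.15,"az":0,"grip":0.6},{"x":0,"y":-0.1,"z":0,"ax":0,"ay":1.25,"az":0,"grip":0.6},{"x":0,"y":-0.1,"z":0,"ax":0,"ay":1.25,"az":0,"grip":0.6},{"x":0,"y":-0.1,"z":0,"ax":0,"ay":1.25,"az":0,"grip":0.6}])

```text
time_s: 5.6
eef_pos: [0.4717, 0.1675, 0.091]
eef_rot: [0.674, -0.669, 0.22, -0.224]
wrist_force: [-0.2, 0.9, -2.5]
opening: 0.545
```

Run:
```python
from h import *
c=cam("wrist");im=vision.camera("wrist");save("w4",im)
o=ctrl.get_obs();T=tcpR(o);print(T.round(4),o["eef_pos"],o["time_s"],o["opening"],o["wrist_force"])
np.savez("w4.npz",K=c[0],R=c[1],t=c[2])
```

```text
[[ 0.8022  0.0079  0.597 ]
 [-0.5971  0.0043  0.8022]
 [ 0.0037 -1.      0.0082]] [0.47166708 0.16747808 0.09088461] 5.65 0.5512205156626138 [ 0.19880972 -0.56871447 -2.53987438]
```

View pics/w4.png

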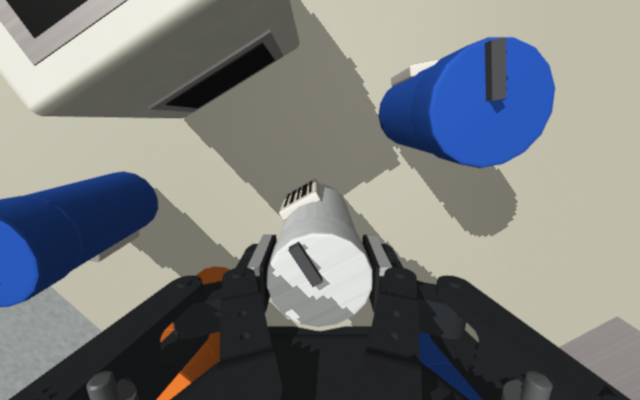

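Request:
apply_moves(increments=[{"x":0,"y":0.15,"z":0,"ax":0,"ay":0,"az":0,"grip":0.6},{"x":0,"y":0.15,"z":0,"ax":0,"ay":0,"az":0,"grip":0.25},{"x":0,"y":0.1,"z":0,"ax":0,"ay":0,"az":0,"grip":0.05},{"x":0,"y":0.1,"z":0,"ax":0,"ay":0,"az":0,"grip":0.05},{"x":0,"y":-2,"z":0,"ax":0,"ay":0,"az":0,"grip":0.05},{"x":0,"y":-7,"z":0,"ax":0,"ay":0,"az":0,"grip":0.05},{"x":0,"y":-12,"z":0,"ax":0,"ay":0,"az":0,"grip":0.05},{"x":0,"y":-12,"z":0,"ax":0,"ay":0,"az":0,"grip":0.05}])

```text
time_s: 6.65
eef_pos: [0.4736, 0.1673, 0.2156]
eef_rot: [0.675, -0.668, 0.217, -0.227]
wrist_force: [0.2, -0.3, -0.5]
opening: 0.949
```

```bash
python3 - <<'E'
from h import *
vision.camera("wrist");c=cam("wrist");im=vision.camera("wrist");save("w5",im);save("top5",vision.camera("top"))
o=ctrl.get_obs();T=tcpR(o);print(T.round(4),o["eef_pos"],o["time_s"],o["opening"],o["wrist_force"])
np.savez("w5.npz",K=c[0],R=c[1],t=c[2])
E
python3 - <<'E'
import cv2
a=cv2.imread("pics/w5.png")[0:270,160:480]
cv2.imwrite("pics/w5c.png",cv2.resize(a,None,fx=2.5,fy=2.2222,interpolation=cv2.INTER_CUBIC))
E
```

```text
[[ 0.8022  0.0066  0.597 ]
 [-0.597   0.0042  0.8022]
 [ 0.0028 -1.      0.0073]] [0.4701055  0.16690207 0.21004569] 6.8 0.9501712138129801 [-0.42817379  0.04059185 -1.05564853]
```

View pics/w5c.png

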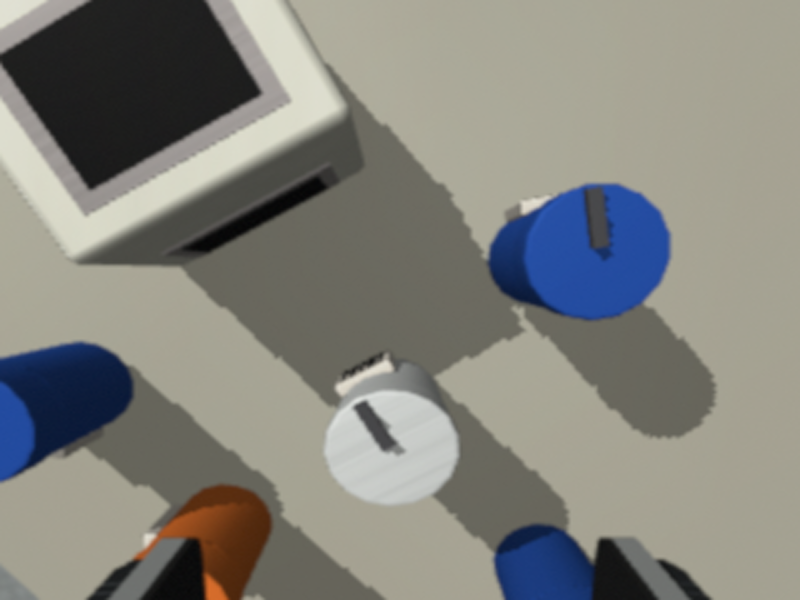

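Run:
```python
from h import *
d=np.load("w5.npz");c=(d["K"],d["R"],d["t"])
f=lambda u,v,z:atz(c,(160+u/2.5,v/2.2222),z)
L=f(391.5,447,.1);print("lid",L)
a=f(390,450,.103);b=f(361,405,.103);v=b-a;print("rib",np.degrees(np.arctan2(v[1],v[0])))
p=f(337,395,.049);q=f(397,368,.049);w=q-p;print(np.linalg.norm(w),"tagnormal",np.degrees(np.arctan2(w[1],w[0]))+90, np.degrees(np.arctan2(*((p+q)/2-L)[[1,0]])))
p=f(90,190,.11);q=f(262,95,.11);w=q-p;print(np.linalg.norm(w),"reader yaxis normal",np.degrees(np.arctan2(w[1],w[0]))+90)
W=np.array([.4818,.2733]);e=W-L[:2];print("bearing to window",np.degrees(np.arctan2(e[1],e[0])),np.linalg.norm(e))
o=ctrl.get_obs();T=tcpR(o)
R0=Ro.from_matrix(T); tgt=Ro.from_matrix(np.array([[1,0,0],[0,0,1],[0,-1,0]]).astype(float)) # x=+x,y=-z,z=+y
print("rotvec tool",(R0.inv()*tgt).as_rotvec())
for X in ([.445,-.144,.24],[.445,-.144,.114]): print("shift cm",100*T.T@(np.array(X)-o["eef_pos"]))
```

```text
lid [0.47159391 0.16957586 0.1       ]
rib 81.99650051297449
0.027698243311867977 tagnormal 80.25600695143817 84.49476186562875
0.059516876734649456 reader yaxis normal 81.9733617877094
bearing to window 84.38038397905643 0.10422505083297592
rotvec tool [-0.00618017 -0.63978829  0.00507283]
shift cm [ 16.55638367  -3.14256284 -26.41754862]
shift cm [ 16.52081077   9.45704797 -26.50997197]
```

Request:
apply_moves(increments=[{"x":3.3,"y":-3.1,"z":-5.3,"ax":0,"ay":-0.13,"az":0,"grip":0.3},{"x":8.3,"y":-3.1,"z":-13.2,"ax":0,"ay":-0.32,"az":0,"grip":0.5},{"x":13.3,"y":-3.1,"z":-21.2,"ax":0,"ay":-0.48,"az":0,"grip":0.68},{"x":16.5,"y":-3.1,"z":-26.4,"ax":0,"ay":-0.64,"az":0,"grip":0.68},{"x":16.5,"y":-3.1,"z":-26.4,"ax":0,"ay":-0.64,"az":0,"grip":0.68},{"x":16.5,"y":-3.1,"z":-26.4,"ax":0,"ay":-0.64,"az":0,"grip":0.68},{"x":16.5,"y":-3.1,"z":-26.4,"ax":0,"ay":-0.64,"az":0,"grip":0.68},{"x":16.5,"y":-3.1,"z":-26.4,"ax":0,"ay":-0.64,"az":0,"grip":0.68}])

```text
time_s: 7.8
eef_pos: [0.444, -0.1427, 0.2382]
eef_rot: [0.709, -0.705, -0.001, -0.002]
wrist_force: [0.5, 0.2, 0.4]
opening: 0.318
```

Run:
```python
from h import *
vision.camera("wrist");c=cam("wrist");im=vision.camera("wrist");save("w6",im)
o=ctrl.get_obs();T=tcpR(o);print(T.round(4),o["eef_pos"],o["time_s"],o["opening"],o["wrist_force"])
print([(d["xy"],d["p"]) for d in pinpoint("wrist","flap_bar")])
for z in (.109,.115,.125): print(proj(c,[.445,-.143,z]))
np.savez("w6.npz",K=c[0],R=c[1],t=c[2])
```

```text
[[ 1.      0.0053 -0.0015]
 [ 0.0015  0.0053  1.    ]
 [ 0.0054 -1.      0.0053]] [ 0.44441618 -0.14227608  0.23878748] 7.9 0.3200194288564568 [ 0.0179974  -0.20502079 -0.95389844]
[([317.9, 199.8], 0.57)]
[320.01009402 198.23925261]
[320.06652045 200.04344346]
[320.1665582 203.2420724]
```

View pics/w6.png

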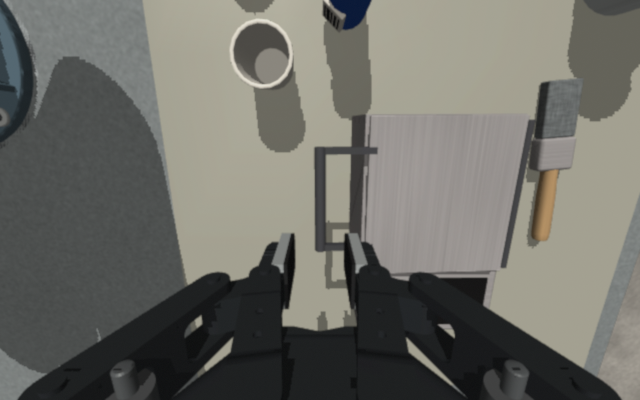

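Request:
apply_moves(increments=[{"x":0.0,"y":4,"z":0,"ax":0,"ay":0,"az":0,"grip":0.72},{"x":0.0,"y":8,"z":0,"ax":0,"ay":0,"az":0,"grip":0.72},{"x":0.0,"y":11.5,"z":0,"ax":0,"ay":0,"az":0,"grip":0.72},{"x":0.0,"y":12.5,"z":0,"ax":0,"ay":0,"az":0,"grip":0.72},{"x":0.0,"y":12.5,"z":0,"ax":0,"ay":0,"az":0,"grip":0.95},{"x":0.0,"y":12.5,"z":0,"ax":0,"ay":0,"az":0,"grip":0.95},{"x":0.0,"y":12.5,"z":0,"ax":0,"ay":0,"az":0,"grip":0.95}])

```text
time_s: 8.82
eef_pos: [0.4455, -0.1409, 0.1148]
eef_rot: [0.709, -0.705, -0.003, -0.002]
wrist_force: [0.7, 5.5, -1.7]
opening: 0.097
```

```bash
python3 - <<'E'
from h import *
save("s7",vision.camera("scene"));c=cam("wrist");save("w7",vision.camera("wrist"))
o=ctrl.get_obs();T=tcpR(o);print(T.round(4),o["eef_pos"],o["time_s"],o["opening"],o["wrist_force"])
E
python3 -c "
import cv2
a=cv2.imread('pics/s7.png')[100:250,180:380]
cv2.imwrite('pics/s7c.png',cv2.resize(a,None,fx=4,fy=4))"
```

```text
[[ 1.      0.0065 -0.0021]
 [ 0.002   0.0059  1.    ]
 [ 0.0065 -1.      0.0059]] [ 0.44552159 -0.14090626  0.11479891] 8.925 0.0951703441745587 [ 1.01476079  6.73261729 -2.56306342]
```

View pics/s7c.png

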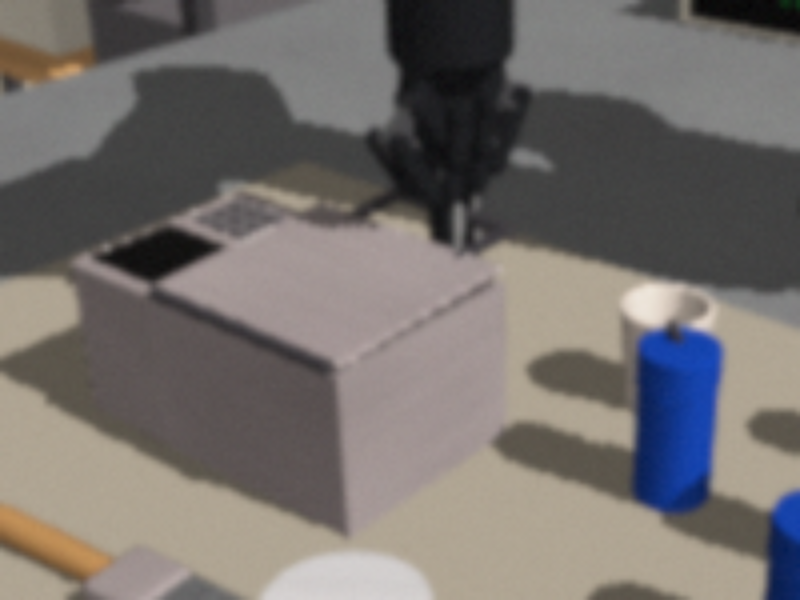

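View pics/w7.png

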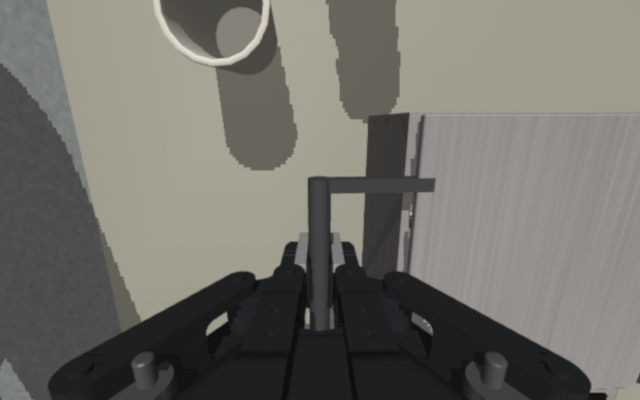

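Request:
apply_moves(increments=[{"x":0.1,"y":-1.8,"z":0,"ax":0,"ay":0,"az":0,"grip":0.95},{"x":0.36,"y":-3.6,"z":0,"ax":0,"ay":0,"az":0,"grip":0.95},{"x":0.8,"y":-5.3,"z":0,"ax":0,"ay":0,"az":0,"grip":0.95},{"x":1.4,"y":-7.0,"z":0,"ax":0,"ay":0,"az":0,"grip":0.95},{"x":2.2,"y":-8.6,"z":0,"ax":0,"ay":0,"az":0,"grip":0.95},{"x":3.1,"y":-10.2,"z":0,"ax":0,"ay":0,"az":0,"grip":0.95},{"x":3.1,"y":-10.2,"z":0,"ax":0,"ay":0,"az":0,"grip":0.95}])

```text
time_s: 9.8
eef_pos: [0.4817, -0.1408, 0.2191]
eef_rot: [0.709, -0.705, -0.008, -0.007]
wrist_force: [26.7, 4.4, -20.0]
opening: 0.096
```

Run:
```python
from h import *
save("s8",vision.camera("scene"));c=cam("wrist");save("w8",vision.camera("wrist"))
o=ctrl.get_obs();T=tcpR(o);print(T.round(4),o["eef_pos"],o["time_s"],o["opening"],o["wrist_force"])
```

```text
[[ 0.9998  0.0205 -0.0022]
 [ 0.0021  0.0057  1.    ]
 [ 0.0205 -0.9998  0.0057]] [ 0.48108679 -0.14078844  0.21825314] 9.9 0.09685075635114812 [ 26.63394942   5.07861383 -19.32491718]
```

View pics/s8.png

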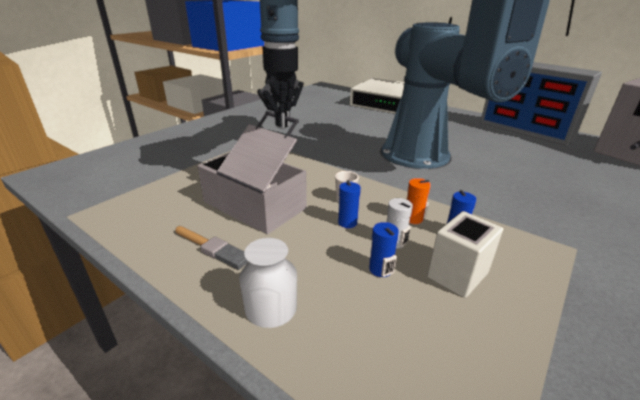

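View pics/w8.png

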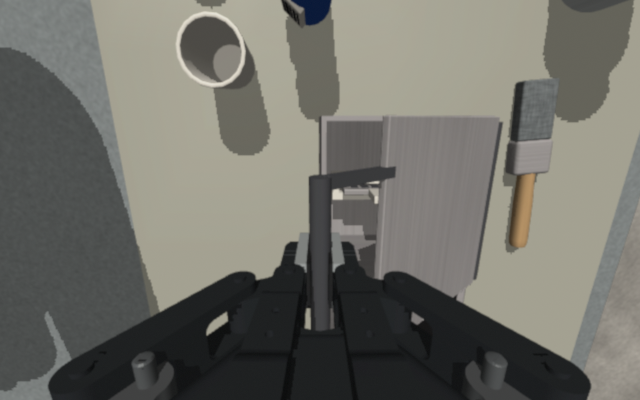

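Request:
apply_moves(increments=[{"x":1.35,"y":-1.55,"z":0,"ax":0,"ay":0,"az":0,"grip":0.95},{"x":2.95,"y":-3.0,"z":0,"ax":0,"ay":0,"az":0,"grip":0.95},{"x":4.85,"y":-4.35,"z":0,"ax":0,"ay":0,"az":0,"grip":0.95},{"x":6.75,"y":-5.4,"z":0,"ax":0,"ay":0,"az":0,"grip":0.95}])

```text
time_s: 10.4
eef_pos: [0.5475, -0.1404, 0.2745]
eef_rot: [0.709, -0.705, -0.008, -0.006]
wrist_force: [1.6, 1.7, -10.0]
opening: 0.093
```

Run:
```python
from h import *
save("s9",vision.camera("scene"))
o=ctrl.get_obs();T=tcpR(o);print(T.round(4),o["eef_pos"],o["time_s"],o["opening"],o["wrist_force"])
G=o["eef_pos"]+.006*T[:,1]; d=G-[.6255,0,.109];print(np.hypot(d[0],d[2]),np.arctan2(d[2],-d[0]))
```

```text
[[ 0.9997  0.0234 -0.0026]
 [ 0.0024  0.006   1.    ]
 [ 0.0234 -0.9997  0.006 ]] [ 0.54976585 -0.14047722  0.27555284] 10.45 0.09246877527510632 [ 0.38504329  3.96960157 -2.30372328]
0.17746047815760504 1.1307555772730553
```

View pics/s9.png

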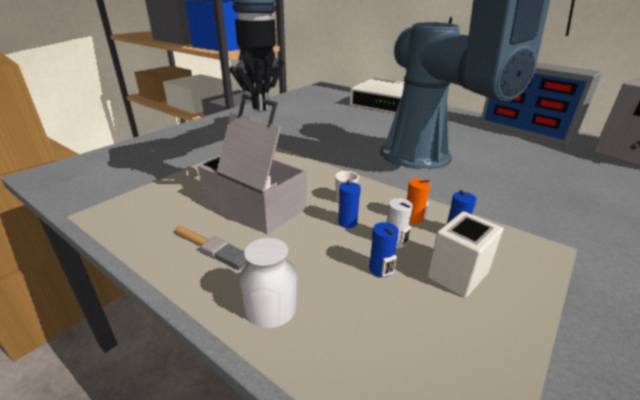

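Request:
apply_moves(increments=[{"x":2.0,"y":-0.75,"z":0,"ax":0,"ay":0,"az":0,"grip":0.95},{"x":4.25,"y":-1.3,"z":0,"ax":0,"ay":0,"az":0,"grip":0.95},{"x":6.4,"y":-1.5,"z":0,"ax":0,"ay":0,"az":0,"grip":0.95},{"x":8.2,"y":-1.5,"z":0,"ax":0,"ay":0,"az":0,"grip":0.95},{"x":9.0,"y":-1.45,"z":0,"ax":0,"ay":0,"az":0,"grip":0.95},{"x":9.0,"y":-1.45,"z":0,"ax":0,"ay":0,"az":0,"grip":0.95}])

```text
time_s: 11.2
eef_pos: [0.6403, -0.14, 0.2938]
eef_rot: [0.709, -0.705, -0.01, -0.008]
wrist_force: [0.7, 3.6, 5.0]
opening: 0.092
```

Run:
```python
from h import *
save("s10",vision.camera("scene"))
o=ctrl.get_obs();T=tcpR(o);print(T.round(4),o["eef_pos"],o["time_s"],o["opening"],o["wrist_force"])
G=o["eef_pos"]+.006*T[:,1]; d=G-[.6255,0,.109];print(np.hypot(d[0],d[2]),np.arctan2(d[2],-d[0]))
```

```text
[[ 0.9996  0.0266 -0.0031]
 [ 0.0029  0.0057  1.    ]
 [ 0.0266 -0.9996  0.0056]] [ 0.64011053 -0.14002715  0.29380819] 11.25 0.09288036027271514 [0.4330884  4.42780619 5.93428951]
0.179419415111406 1.653212372112971
```

View pics/s10.png

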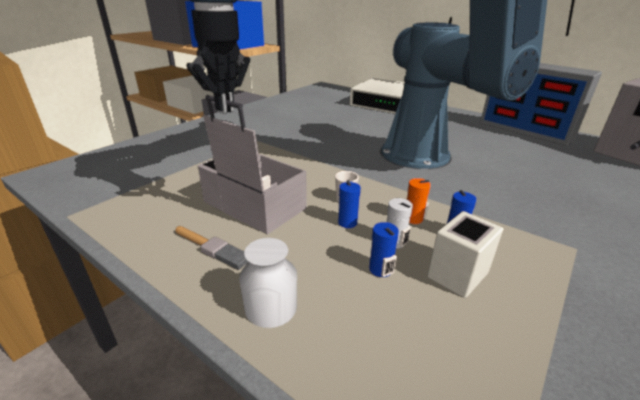

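Request:
apply_moves(increments=[{"x":0,"y":0,"z":0,"ax":0,"ay":0,"az":0,"grip":0.7},{"x":0,"y":0,"z":0,"ax":0,"ay":0,"az":0,"grip":0.7},{"x":0,"y":-3,"z":0,"ax":0,"ay":0,"az":0,"grip":0.7},{"x":-0.2,"y":-8,"z":0,"ax":0,"ay":0,"az":0,"grip":0.7},{"x":-4,"y":-8,"z":0,"ax":0,"ay":-0.18,"az":0,"grip":0.6},{"x":-10,"y":-8,"z":0,"ax":0,"ay":-0.36,"az":0,"grip":0.5},{"x":-10,"y":-8,"z":0,"ax":0,"ay":-0.54,"az":0,"grip":0.5},{"x":-10,"y":-8,"z":0,"ax":0,"ay":-0.72,"az":0,"grip":0.5},{"x":-10,"y":-8,"z":0,"ax":0,"ay":-0.9,"az":0,"grip":0.5},{"x":-10,"y":-8,"z":0,"ax":0,"ay":-1.08,"az":0,"grip":0.5},{"x":-10,"y":-8,"z":0,"ax":0,"ay":-1.26,"az":0,"grip":0.5},{"x":-10,"y":-8,"z":0,"ax":0,"ay":-1.44,"az":0,"grip":0.5}])

```text
time_s: 12.75
eef_pos: [0.5377, -0.1412, 0.3708]
eef_rot: [-0.525, 0.534, 0.477, -0.46]
wrist_force: [0.4, 0.1, 0.2]
opening: 0.499
```

Run:
```python
from h import *
vision.camera("wrist");c=cam("wrist");save("w11",vision.camera("wrist"));np.savez("w11.npz",K=c[0],R=c[1],t=c[2])
print([(d["xy"],d["p"]) for d in pinpoint("wrist","plate_tab")],proj(c,[.55,-.143,.074]))
save("t11",vision.camera("top"));ct=cam("top")
print([(d["xy"],d["p"]) for d in pinpoint("top","plate_tab")],proj(ct,[.55,-.143,.074]))
o=ctrl.get_obs();T=tcpR(o);print(T.round(4),o["eef_pos"],o["time_s"],o["opening"],o["wrist_force"])
tgt=Ro.from_matrix(np.array([[0,0,-1],[1,0,0],[0,-1,0]]).astype(float))
print("rotvec",(Ro.from_matrix(T).inv()*tgt).as_rotvec())
```

```text
[([315.3, 167.9], 0.6)] [317.34669802 170.07921195]
[([411.6, 208.3], 0.56), ([152.6, 237.8], 0.35)] [408.10672366 205.6137701 ]
[[ 0.1311  0.0266 -0.991 ]
 [ 0.9913  0.0054  0.1313]
 [ 0.0089 -0.9996 -0.0256]] [ 0.53785905 -0.14100291  0.37098549] 13.0 0.49666551430036193 [ 0.1368098  -0.97207861  0.09962345]
rotvec [ 0.02616747 -0.13160018  0.00717749]
```

View pics/w11.png

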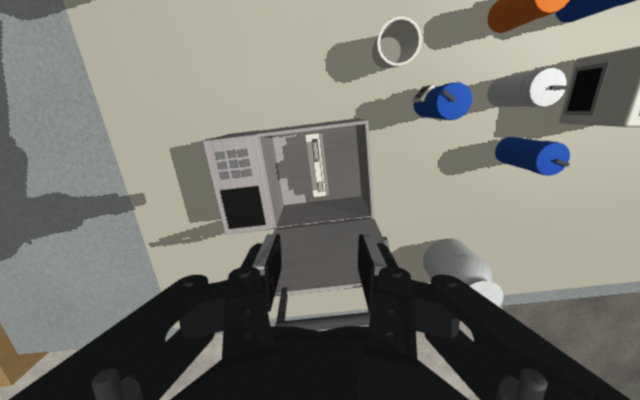

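View pics/t11.png

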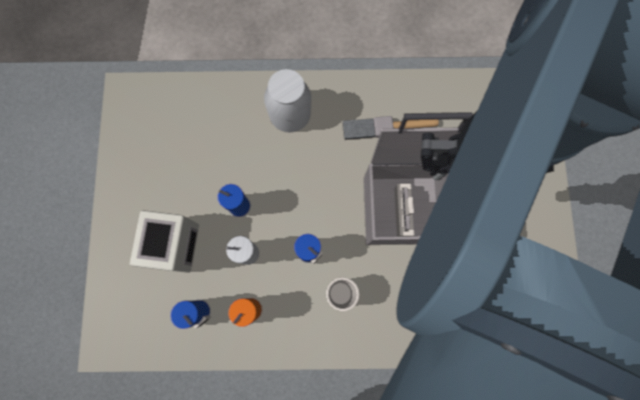

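Request:
apply_moves(increments=[{"x":-0.2,"y":3,"z":-0.8,"ax":0.026,"ay":-0.13,"az":0.007,"grip":0.5},{"x":-0.2,"y":8,"z":-0.8,"ax":0.026,"ay":-0.13,"az":0.007,"grip":0.5},{"x":-0.2,"y":13,"z":-0.8,"ax":0.026,"ay":-0.13,"az":0.007,"grip":0.5},{"x":-0.2,"y":17.1,"z":-0.8,"ax":0.026,"ay":-0.13,"az":0.007,"grip":0.5},{"x":-0.2,"y":17.1,"z":-0.8,"ax":0.026,"ay":-0.13,"az":0.007,"grip":0.5},{"x":-0.2,"y":17.1,"z":-0.8,"ax":0.026,"ay":-0.13,"az":0.007,"grip":0.5}])

```text
time_s: 13.75
eef_pos: [0.551, -0.1436, 0.2021]
eef_rot: [-0.5, 0.501, 0.5, -0.499]
wrist_force: [-0.0, 0.1, 0.1]
opening: 0.495
```

Run:
```python
from h import *
vision.camera("wrist");c=cam("wrist");im=vision.camera("wrist");save("w12",im);np.savez("w12.npz",K=c[0],R=c[1],t=c[2])
print([(d["xy"],d["p"]) for d in pinpoint("wrist","plate_tab")],proj(c,[.55,-.143,.074]),proj(c,[.55,-.143,.089]))
o=ctrl.get_obs();T=tcpR(o);print(T.round(4),o["eef_pos"],o["time_s"],o["opening"],o["wrist_force"])
cv2.imwrite("pics/w12c.png",cv2.resize(cv2.cvtColor(im,cv2.COLOR_RGB2BGR)[120:270,220:420],None,fx=4,fy=4,interpolation=cv2.INTER_CUBIC))
```

```text
[([316.8, 195.4], 0.88)] [320.3334134  196.00910137] [320.38742668 200.74172284]
[[ 0.0021  0.004  -1.    ]
 [ 1.     -0.0017  0.0021]
 [-0.0017 -1.     -0.004 ]] [ 0.55135581 -0.14374318  0.20279501] 13.9 0.4973710493825776 [ 0.81559374 -0.48798217  1.01714778]
```

View pics/w12c.png

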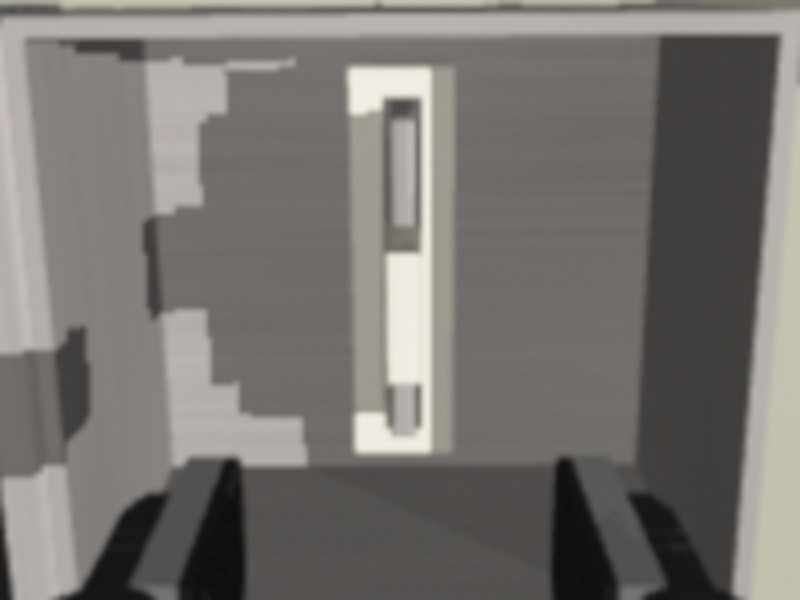

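Request:
apply_moves(increments=[{"x":0.05,"y":3,"z":0.1,"ax":0,"ay":0,"az":0,"grip":0.55},{"x":0.05,"y":7,"z":0.15,"ax":0,"ay":0,"az":0,"grip":0.6},{"x":0.05,"y":10.5,"z":0.15,"ax":0,"ay":0,"az":0,"grip":0.65},{"x":0.05,"y":12.3,"z":0.15,"ax":0,"ay":0,"az":0,"grip":0.65},{"x":0.05,"y":12.3,"z":0.15,"ax":0,"ay":0,"az":0,"grip":0.65},{"x":0.05,"y":12.3,"z":0.15,"ax":0,"ay":0,"az":0,"grip":1},{"x":0.05,"y":12.3,"z":0.15,"ax":0,"ay":0,"az":0,"grip":1},{"x":0.05,"y":12.3,"z":0.15,"ax":0,"ay":0,"az":0,"grip":1}])

```text
time_s: 14.9
eef_pos: [0.5517, -0.1441, 0.0817]
eef_rot: [-0.498, 0.503, 0.5, -0.499]
wrist_force: [0.5, -0.1, 7.5]
opening: 0.077
```

Run:
```python
from h import *
save("w13",vision.camera("wrist"))
o=ctrl.get_obs();T=tcpR(o);print(T.round(4),o["eef_pos"],o["time_s"],o["opening"],o["wrist_force"])
```

```text
[[ 0.0021  0.0072 -1.    ]
 [ 1.     -0.0033  0.002 ]
 [-0.0033 -1.     -0.0072]] [ 0.55173494 -0.14408016  0.0817184 ] 14.95 0.08263909184467151 [0.86447273 0.81498439 6.79452915]
```

View pics/w13.png

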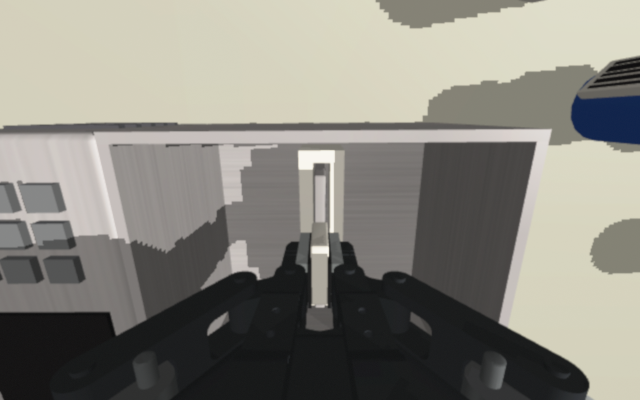

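Request:
apply_moves(increments=[{"x":0,"y":-0.5,"z":0,"ax":0,"ay":0,"az":0,"grip":1},{"x":0,"y":-1.5,"z":0,"ax":0,"ay":0,"az":0,"grip":1},{"x":0,"y":-3,"z":0,"ax":0,"ay":0,"az":0,"grip":1},{"x":0,"y":-5,"z":-0.05,"ax":0,"ay":0,"az":0,"grip":1},{"x":0,"y":-8,"z":-0.1,"ax":0,"ay":0,"az":0,"grip":1},{"x":0,"y":-12,"z":-0.1,"ax":0,"ay":0,"az":0,"grip":1},{"x":0,"y":-16,"z":-0.1,"ax":0,"ay":0,"az":0,"grip":1},{"x":0,"y":-17.7,"z":-0.1,"ax":0,"ay":0,"az":0,"grip":1},{"x":0,"y":-17.7,"z":-0.1,"ax":0,"ay":0,"az":0,"grip":1},{"x":0,"y":-17.7,"z":-0.1,"ax":0,"ay":0,"az":0,"grip":1}])

```text
time_s: 16.2
eef_pos: [0.5505, -0.1431, 0.2568]
eef_rot: [-0.499, 0.502, 0.5, -0.499]
wrist_force: [0.6, 0.2, -2.2]
opening: 0.08
```

Run:
```python
from h import *
save("w14",vision.camera("wrist"));save("s14",vision.camera("scene"))
o=ctrl.get_obs();T=tcpR(o);print(T.round(4),o["eef_pos"],o["time_s"],o["opening"],o["wrist_force"])
tgt=np.array([.487,.3135,.2585]);print(100*T.T@(tgt-o["eef_pos"]))
tg=Ro.from_matrix(np.array([[0,0,-1],[1,0,0],[0,-1,0]]).astype(float));print((Ro.from_matrix(T).inv()*tg).as_rotvec(),o["q"])
```

```text
[[ 0.0021  0.004  -1.    ]
 [ 1.     -0.0017  0.0021]
 [-0.0017 -1.     -0.004 ]] [ 0.55053118 -0.14311517  0.25661863] 16.3 0.0831322936911682 [ 0.30509401 -0.00970729 -1.03048644]
[45.64737817 -0.29189398  6.45005874]
[ 0.00402945 -0.00214454 -0.00170765] [-4.63071944e-01  1.64012630e-01  1.62571904e+00  2.74265618e-04
  1.34749281e+00 -2.03178388e+00]
```

View pics/s14.png

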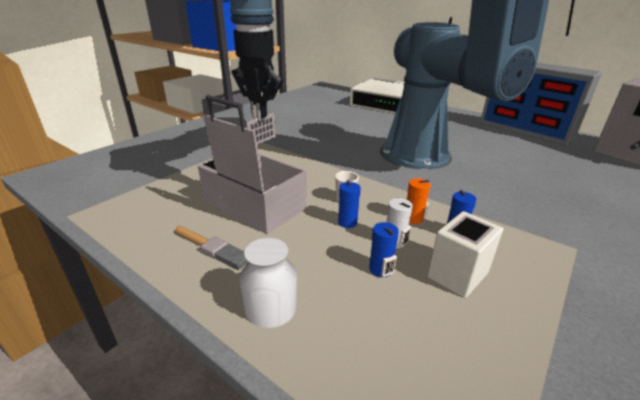

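View pics/w14.png

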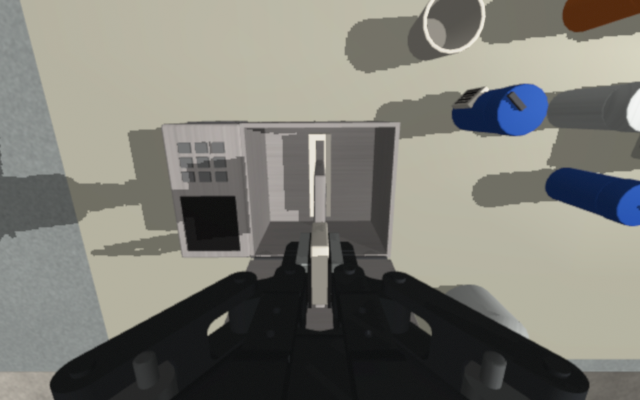

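Request:
apply_moves(increments=[{"x":2,"y":-0.3,"z":0.3,"ax":0,"ay":0,"az":0,"grip":1},{"x":6,"y":-0.3,"z":0.8,"ax":0,"ay":0,"az":0,"grip":1},{"x":10.5,"y":-0.3,"z":1.5,"ax":0,"ay":0,"az":0,"grip":1},{"x":15.5,"y":-0.3,"z":2.2,"ax":0,"ay":0,"az":0,"grip":1},{"x":20.5,"y":-0.3,"z":2.9,"ax":0,"ay":0,"az":0,"grip":1},{"x":25.5,"y":-0.3,"z":3.6,"ax":0,"ay":0,"az":0,"grip":1},{"x":30.5,"y":-0.3,"z":4.3,"ax":0,"ay":0,"az":0,"grip":1},{"x":35.5,"y":-0.3,"z":5.0,"ax":0,"ay":0,"az":0,"grip":1},{"x":40,"y":-0.3,"z":5.6,"ax":0,"ay":0,"az":0,"grip":1},{"x":43.5,"y":-0.3,"z":6.2,"ax":0,"ay":0,"az":0,"grip":1},{"x":45.6,"y":-0.3,"z":6.5,"ax":0,"ay":0,"az":0,"grip":1},{"x":45.6,"y":-0.3,"z":6.5,"ax":0,"ay":0,"az":0,"grip":1}])

```text
time_s: 17.8
eef_pos: [0.4856, 0.3142, 0.2581]
eef_rot: [-0.499, 0.501, 0.5, -0.5]
wrist_force: [0.6, -0.6, -1.6]
opening: 0.086
```

Request:
apply_moves(increments=[{"x":0,"y":0,"z":0,"ax":0,"ay":0,"az":0,"grip":1},{"x":0,"y":0,"z":0,"ax":0,"ay":0,"az":0,"grip":1},{"x":0,"y":0,"z":0,"ax":0,"ay":0,"az":0,"grip":1},{"x":0,"y":0,"z":0,"ax":0,"ay":0,"az":0,"grip":1}])

```text
time_s: 18.3
eef_pos: [0.4858, 0.3137, 0.2582]
eef_rot: [-0.499, 0.501, 0.5, -0.5]
wrist_force: [-0.5, 0.0, -1.4]
opening: 0.081
```

Run:
```python
from h import *
save("w15",vision.camera("wrist"));save("s15",vision.camera("scene"));save("t15",vision.camera("top"))
o=ctrl.get_obs();T=tcpR(o);print(T.round(4),o["eef_pos"],o["time_s"],o["opening"],o["wrist_force"],abs(o["dq"]).max())
C={n:cam(n) for n in ("scene","top","wrist")}
for q in ["plate_center","jar_center","flap_bar","reader_top"]:
  for n in C: print(q,n,[(np.round(d["xy"],1).tolist(),round(d["p"],2)) for d in pinpoint(n,q)[:3]])
X=[.487,.3135,.2225]
print({n:proj(C[n],X) for n in C})
```

```text
[[ 1.0e-04  3.2e-03 -1.0e+00]
 [ 1.0e+00 -2.1e-03  1.0e-04]
 [-2.1e-03 -1.0e+00 -3.2e-03]] [0.4857037  0.3140158  0.25811243] 18.45 0.08429262207087825 [-1.36596505  0.45206477 -1.25406932] 0.003455229892753213
plate_center scene [([487.7, 170.5], 0.82)]
plate_center top [([127.5, 233.4], 0.58)]
plate_center wrist [([34.0, 95.5], 0.7), ([316.3, 235.7], 0.68)]
jar_center scene [([458.1, 214.2], 0.81), ([398.1, 221.3], 0.79), ([349.9, 203.0], 0.75)]
jar_center top [([234.3, 203.6], 0.94), ([242.9, 248.1], 0.92), ([248.9, 309.4], 0.89)]
jar_center wrist [([222.6, 239.4], 0.94), ([93.0, 172.9], 0.69), ([180.5, 61.6], 0.68)]
flap_bar scene [([221.9, 100.8], 0.89)]
flap_bar top [([439.1, 116.0], 0.66)]
flap_bar wrist [([198.2, 166.7], 0.17)]
reader_top scene [([472.9, 231.6], 0.85)]
reader_top top [([153.5, 240.4], 0.91)]
reader_top wrist [([321.3, 191.5], 0.64)]
{'scene': array([485.0892171 , 173.04122759]), 'top': array([128.61616472, 231.89951323]), 'wrist': array([318.65311007, 242.8219376 ])}
```

View pics/s15.png

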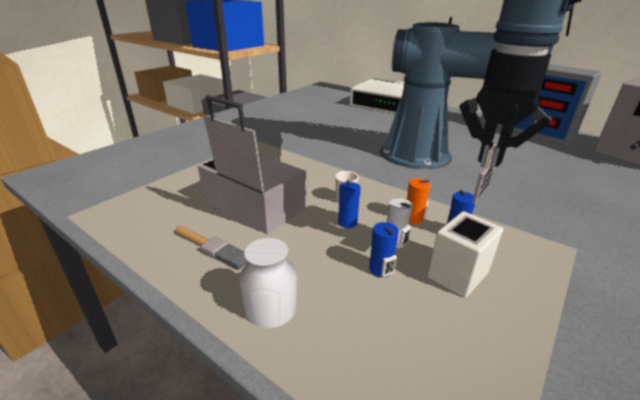

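View pics/w15.png

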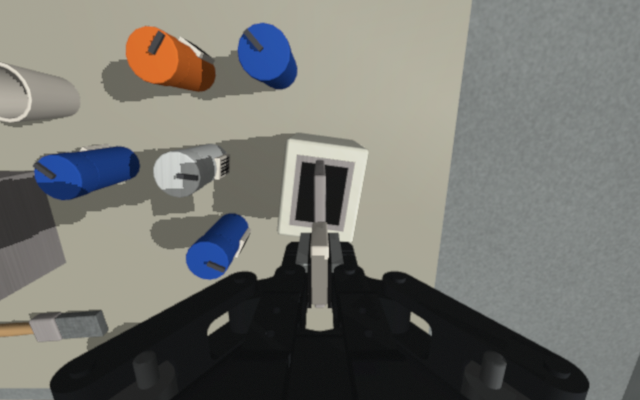

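View pics/t15.png

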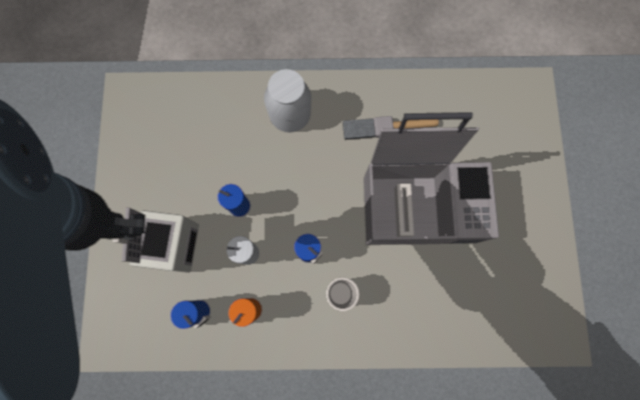

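Run:
```python
from h import *
print(ticket.hand_in())
```

```text
the job is handed in; nothing more can be done
None
```

I did all three steps and handed the job in at about 18.5 s; the hand-in gives no verdict. The last pictures agreed with each step.

- **Jar:** I turned it about 71° on its spot and let go. Afterwards the rib read about 82° and the tag 80–84°, against about 82–83° for the reader's axis. The jar is within a few millimetres of its start.
- **Flap:** It is open at about 1.65 rad, worked out from the bar's position. The last scene and top pictures still show it standing open.
- **Plate:** I drew it straight up out of the slot, and it is still in the gripper. The pads read about 7 mm apart on the 8 mm tab. From the arm's pose, the plate is upright to within about 0.01 rad, with its foot about 70 mm above the reader's top glass. It is centred to about 2 mm, and the plate position found in the pictures was within 7 pixels of that. The arm was still.
- **Bystanders:** The can, cup, brush and look-alikes look unmoved in the pictures; I did not re-measure them.

Two things did not go cleanly. The jar was lifted about 1–2 mm while being turned, then set back down. During the first part of the flap's arc the wrist force rose to about 33 N, because my arc was slightly off; I corrected it in the next move.

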